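Dial open the hazardous-waste chest and put the solvent tin away

ROBOT

A 7-joint arm with a two-finger parallel gripper is mounted at the origin on the work surface. World frame = base frame: x ahead of the robot, y to its left, z up, the work surface at z = 0. Lengths are in m, angles in rad, forces in N, time in s.
With the tool pointing down it reaches from about 0.425 to 0.875 m from the base axis. Payload 4.7 kg.
Tool frame: the origin (TCP) lies at the very end of the fingers, on their centre line; the grasp point (between the pads) lies 19 mm behind it; z points along the fingers, y is the line along which they close (so a half turn about z gives the same grasp; the last joint's range is limited). The gripper opens to 87 mm and grips with 3 to 60 N. Pads are 19 mm wide; open, the fingers measure 117 mm over their backs; the gripper's body (75 mm by 190 mm) begins 51 mm behind the grasp point.
Start: joints at [-1.114, 0.321, -0.07, 1.45, 0.023, 1.371, -0.057], TCP at [0.279, 0.587, 0.2] pointing down, gripper open.
Joint ranges: [-2.86, 2.86], [-0.3, 2.09], [-1.38, 1.24], [0.06, 2.45], [-1.56, 4.7], [0.09, 2.05], [-2.69, 2.69]. Speed limits (rad/s): [2.57, 2.57, 3.14, 3.14, 3.14, 3.14, 3.14].

INTERFACE

Orientations are given as a rotation vector (axis times angle).
In Python, from bench import ctrl, imaging, ticket gives the robot as it stands.
- The arm moves only by the tool jog_arm, never from a script. Its argument "rows" is text: rows parted by semicolons, each of 7 numbers parted by spaces: the shift along the tool's x, y, z in cm, then the turn, a rotation vector about the tool's x, y, z in rad, then the closure, from -1 (fully open) to 1 (shut), so that 0 is half open. A call has 1 to 5 rows; each row shifts and turns the commanded pose from where the row before left it, along the tool's axes as they then stand; what a row does not reach is not made up. A row lasts 1/8 s, in which the tool goes at most 62.5 mm and 10.7 degrees, less where a joint would pass 70% of its speed; a pose out of reach is approached as far as the arm can. A call with a gripper value outside its range is refused whole. The fingers move at their own pace and stop on an object; "force" is the grip in N (left out, the last holds). Time passes only in rows, so rows that do not move let the fingers close. It gives the time, the measured TCP pose, the force, the opening and the grip force at its end, in the units of the state.
- ctrl.get_state(): the state, without advancing time (a new reading comes with each control period).
- imaging.get_image(name): name is "scene" or "top" or "wrist"; returns a dict with "img" (384x512x3 uint8, blue, green, red), "vertical_fov" (degrees; the focal length in pixels is half the picture's height over the tangent of half this angle, whatever the lens; pixels are square), "cx", "cy" (the principal point, pixels), "k1" (the pictures are not rectified: a ray, as slopes to the right and down, at radius r is drawn at 1 + k1 r^2 times it, then the intrinsics apply), "origin" and "orientation" of the camera in the world. Camera axes: x right, y down, z forward; pixel columns grow to the right and rows downward; lengths in m; the calibration is good to about 2 mm. A picture is of the moment at which its call begins. There is no depth.
- ticket.close_job(): hands the job in; it is judged then, once.
The state is a dict: "time": time; "joint_positions": joint angles; "qd": joint speeds; "joint_torque": joint torques, N m; "position": TCP position; "tool_rot": TCP orientation; "ft_force": force on the tool from outside, world axes, zero at the start; "torque": the same for the moment, N m; "grip_width": opening from 0.0 (shut) to 1.0 (fully open); "grip_force": force on a finger pad.
Only numpy, scipy, OpenCV 4.12 (cv2) and the standard library are available. Lean on these libraries where they do the work, as an engineer would, in place of code of your own. Each camera call takes 0.05 s, during which the arm holds its last target. There are 200 camera calls.

TASK

Put the blue solvent tin away in the red hazardous-waste chest on the bench: set the three number dials on its lid to 4, 7, 2 (left to right as read from the handle side), slide the steel bolt tab fully back, and raise the lid by its black handle until it leans about 15 degrees back past upright (about 105 degrees from shut), where its stiff hinge holds it. Then lower the tin in upright and stand it on the chest's floor, without dropping or laying it over, and leave the lid standing open at that angle. Do not shift or knock over the green bottle, the white tub, the empty food tin or the crushed can.

Things in the scene. Friction and masses are not known exactly. Their poses are not given: they have to be found in the camera images.
- chest: red sheet-steel chest fixed to the bench, 150 (x) x 240 (y) x 140 mm high, walls and floor 3 mm, empty. Origin: centre of its underside; its front (handle side) faces its -x, left as seen from the handle side is +y, z up. A 12 mm lip runs inside the front wall's top. The shut lid's flat top is at z = 146 mm: three black dials in a row across it, a steel bolt tab in front of them
- lid (a joint): lid hinged on the chest's rear top edge: 0 = shut, grows as it opens, 1.571 upright, 1.833 leaning 15 degrees back past upright, stop 2.4. Locked (gives about 0.02 rad) until the bolt is drawn. Stiff hinge: stays wherever left; 5 to 9 N at the handle raise it. Its front edge, shut, is at chest x = -79 mm. Open, a 20 mm deep lock case shows on its inside and the dials stick out 40 mm behind
- lid_hinge (a point): middle of the lid's hinge line, in the chest's frame at x = +75 mm, y = 0, z = 140 mm; the line runs along the chest's y
- lid_handle (a point): middle of the lid's handle: a black plastic grip sleeve 18 mm thick, 90 mm long, along the chest's y, that turns freely on a wire bail, so fingers pinching it need not tilt as the lid swings. It stands 40 mm ahead of the lid's front edge (an arm 55 mm to either side), 194 mm from the hinge line; shut, it is 143 mm above the bench, 119 mm ahead of the chest's centre
- dial_left (a joint): left dial on the lid, to be set to 4 (2.513): black disc 62 mm across, white numerals 0 to 9. Value = number x 0.628 rad; 0 = numeral 0 at the yellow mark on the lid at the dial's handle side (chest -x); grows counter-clockwise seen from above; stops at -0.30 and 5.95 (no way round from 9 to 0). Light friction, stays where left; the lock accepts about 0.15 rad either side
- dial_mid (a joint): middle dial on the lid, to be set to 7 (4.398): black disc 62 mm across, white numerals 0 to 9. Value = number x 0.628 rad; 0 = numeral 0 at the yellow mark on the lid at the dial's handle side (chest -x); grows counter-clockwise seen from above; stops at -0.30 and 5.95 (no way round from 9 to 0). Light friction, stays where left; the lock accepts about 0.15 rad either side
- dial_right (a joint): right dial on the lid, to be set to 2 (1.257): black disc 62 mm across, white numerals 0 to 9. Value = number x 0.628 rad; 0 = numeral 0 at the yellow mark on the lid at the dial's handle side (chest -x); grows counter-clockwise seen from above; stops at -0.30 and 5.95 (no way round from 9 to 0). Light friction, stays where left; the lock accepts about 0.15 rad either side
- dial_left_grip (a point): on the left dial's axis (shut: chest x = +9 mm, y = +70 mm), 8 mm below the top of its upright grip bar, 26 mm above the lid, 20 mm above the disc. The bar is 42 mm long, 13 mm thick, 28 mm high; a white stripe on it marks the end at numeral 0, numerals 1 to 9 follow clockwise. Axes turn with the dial: bar along x, striped end at -x, z out of the lid
- dial_mid_grip (a point): on the middle dial's axis (shut: chest x = +9 mm, y = 0), 8 mm below the top of its upright grip bar, 26 mm above the lid, 20 mm above the disc. The bar is 42 mm long, 13 mm thick, 28 mm high; a white stripe on it marks the end at numeral 0, numerals 1 to 9 follow clockwise. Axes turn with the dial: bar along x, striped end at -x, z out of the lid
- dial_right_grip (a point): on the right dial's axis (shut: chest x = +9 mm, y = -70 mm), 8 mm below the top of its upright grip bar, 26 mm above the lid, 20 mm above the disc. The bar is 42 mm long, 13 mm thick, 28 mm high; a white stripe on it marks the end at numeral 0, numerals 1 to 9 follow clockwise. Axes turn with the dial: bar along x, striped end at -x, z out of the lid
- bolt (a joint): the lock's bolt: 0 = shut, grows as its tab slides back (chest +x, towards the dials), stop at 0.014 m = fully back; stays where left (friction 2 N). It moves no more than about 3 mm unless all three dials show the code. The lid is free from about 0.011
- bolt_tab (a point): the bolt's upright steel tab on top of the lid in front of the middle dial: 11 mm (x) x 30 mm (y), its top 26 mm above the lid; this point on its vertical mid-line, 16 mm above the lid. Shut it lies at x = -55 mm, y = 0 in the chest's frame
- tin_center (a point): centre (half-way up, 50 mm above its base) of the blue solvent tin with a yellow band and black screw cap: 60 mm diameter, 100 mm high in all, straight wall up to 84 mm above its base, loose, 0.15 to 0.31 kg. z up
- tub_center (a point): centre (half-way up) of the white yoghurt tub, open: 95 mm across the rim, 90 mm high, very light; stands close beside the blue tin. Not to be shifted
- food_tin_center (a point): centre (half-way up) of the plain empty steel food tin, open: 74 mm diameter, 82 mm high, light; stands close beside the blue tin. Not to be shifted
- can_center (a point): centre (half-way up) of the crushed aluminium can: a flat puck 72 mm across, 32 mm high, very light; lies close beside the blue tin. Not to be shifted
- bottle_center (a point): centre (half-way up) of the green glass bottle: 61 mm diameter, 230 mm high, stands behind the chest, where a lid thrown open too far would strike it. Not to be shifted
Things that resemble listed ones, but are neither listed nor needed, are in the scene too. Of the things that look like the part that bears bottle_center, take the one that is farthest from the robot's base at the start.

How it is judged:
On the way, in this order (a step that is already met when the one before it is completed fails the run):
1. the three dials show 4, 7, 2 (within 0.25 rad) (value of joint dial_left between 2.263 and 2.763 rad and value of joint dial_mid between 4.148 and 4.648 rad and value of joint dial_right between 1.007 and 1.507 rad), for 0.2 s.
2. the bolt is drawn back (at least 11 mm) (value of joint bolt above 0.011 m), for 0.2 s.
3. the lid leans back 15 degrees past upright (within 8 degrees) and is still (value of joint lid between 1.693 and 1.973 rad and velocity of joint lid between -0.02 and 0.02 rad/s), for 0.3 s.
4. the tin is lowered upright into the open chest to within 12 mm of its floor while still held (x of tin_center in the frame of chest between -0.044 and 0.044 m and y of tin_center in the frame of chest between -0.089 and 0.089 m and angle between tin_center's own z axis and vertical below 0.12 rad and z of tin_center in the frame of chest below 0.065 m and contact force between the fingers and tin above 1 N and value of joint lid between 1.693 and 1.973 rad), for 0.05 s.
At the end, for the whole second after the job is handed in: Tin upright (within 7 degrees) on the chest's floor, released, at rest; lid standing by itself at 105 degrees from shut (within 8); dials at 4, 7, 2 (within 0.25 rad), bolt drawn (over 10.5 mm); bottle, tub, food tin and crushed can upright, within 30 mm of their starts (all of step 1 and x of tin_center in the frame of chest between -0.044 and 0.044 m and y of tin_center in the frame of chest between -0.089 and 0.089 m and angle between tin_center's own z axis and vertical below 0.12 rad and z of tin_center in the frame of chest below 0.058 m and value of joint lid between 1.693 and 1.973 rad and value of joint bolt above 0.0105 m and distance of each of bottle_center, tub_center, food_tin_center, can_center from where it was at the start of the episode below 0.03 m and angle between each of bottle_center, tub_center, food_tin_center, can_center's own z axis and vertical below 0.2 rad); the robot touches nothing.
It fails at once if the bottle, tub, food tin or crushed can is shifted more than 30 mm or knocked over (distance of any of bottle_center, tub_center, food_tin_center, can_center from where it was at the start of the episode above 0.03 m or angle between any of bottle_center, tub_center, food_tin_center, can_center's own z axis and vertical above 0.5 rad).
It fails at once if the solvent tin is laid over (tilted more than 35 degrees) (angle between tin_center's own z axis and vertical above 0.61 rad).
It also fails if it takes over 72 s, if anything falls off the work surface, if the arm or the gripper's body presses on something with over 40 N, if the wrist force passes 120 N, or if a joint passes its speed limit or range.

## Working session

There is one attempt and no reset: what is moved stays moved. The work goes in short steps, Python scripts to look and compute and a tool call to move; the robot and the scene stay as the last step left them, time stands still between calls to the robot, and variables do not carry over. Pictures are saved under pics/ and viewed, at most 10 in all, crops included, and the job is handed in when it is done.

Besides the shell and the picture viewer there is one more tool, called after ">>>" as name(argument=value, ...) on one line, values as JSON. jog_arm: Moves the arm, as the interface text tells. Its arguments: {"type":"object","properties":{"rows":{"type":"string"},"force":{"type":"number"}},"required":["rows"]}

```bash
ls; mkdir -p pics; cat > h.py <<'E'
import numpy as np, cv2, json
from scipy.spatial.transform import Rotation as R
from bench import ctrl, imaging, ticket
def cam(n,save=None):
    d=imaging.get_image(n)
    if save: cv2.imwrite('pics/'+save,d['img']); np.save('pics/'+save+'.npy',d,allow_pickle=True)
    return d
def rot(o):
    o=np.array(o,float); 
    return o if o.shape==(3,3) else (R.from_rotvec(o).as_matrix() if o.size==3 else R.from_quat(o).as_matrix())
def K(d):
    f=d['img'].shape[0]/2/np.tan(np.radians(d['vertical_fov'])/2)
    return np.array([[f,0,d['cx']],[0,f,d['cy']],[0,0,1.]])
def ray(d,u,v):
    p=cv2.undistortPoints(np.array([[[u,v]]],float),K(d),np.array([d['k1'],0,0,0.]))[0,0] if False else None
    k=K(d); x=(u-k[0,2])/k[0,0]; y=(v-k[1,2])/k[0,0]; a,b=x,y
    for _ in range(50):
        s=1+d['k1']*(a*a+b*b); a,b=x/s,y/s
    return rot(d['orientation'])@np.array([a,b,1])
def at(d,u,v,z):
    r=ray(d,u,v); o=np.array(d['origin']); return o+r*(z-o[2])/r[2]
def proj(d,P):
    p=rot(d['orientation']).T@(np.array(P)-d['origin']); a,b=p[:2]/p[2]; s=1+d['k1']*(a*a+b*b); k=K(d)
    return np.array([k[0,0]*a*s+k[0,2],k[0,0]*b*s+k[1,2]])
def load(s): return np.load('pics/'+s+'.npy',allow_pickle=True).item()
E
python3 - <<'E'
from h import *
t=cam('top','top0.png'); s=cam('scene','scene0.png'); w=cam('wrist')
for d in (t,s,w): print({k:d[k] for k in d if k!='img'})
cv2.imwrite('pics/a.png',np.vstack([cv2.resize(t['img'],(800,600))]))
cv2.imwrite('pics/b.png',cv2.resize(s['img'],(800,600)))
print(ctrl.get_state())
E
```

```text
pics
{'vertical_fov': 54.48769620159154, 'cx': 258.01238319645415, 'cy': 190.8867271575893, 'k1': 0.03890337974418642, 'origin': array([0.31818362, 0.08437362, 1.12410433]), 'orientation': array([-2.08021792,  2.14867521, -0.21249971])}
{'vertical_fov': 45.980726291680675, 'cx': 253.33454378455053, 'cy': 191.4302926399538, 'k1': -0.13998482146881336, 'origin': array([ 1.32334092, -0.30726938,  1.01472379]), 'orientation': array([-2.0717324 , -1.27568395,  0.543065  ])}
{'vertical_fov': 65.62558263107071, 'cx': 255.23138462904438, 'cy': 192.6983865911458, 'k1': 0.002690986154328936, 'origin': array([0.20427047, 0.62155014, 0.38481401]), 'orientation': array([2.43367388, 1.5403926 , 0.22878852])}
{'time': 0.15, 'joint_positions': array([-1.11389264,  0.32163918, -0.07008498,  1.4513857 ,  0.02261789,
        1.3707877 , -0.05689671]), 'qd': array([-8.71621616e-05, -3.18871108e-03,  8.10859021e-04, -3.44925545e-03,
       -5.08756186e-04,  1.30332040e-03, -6.68882022e-04]), 'joint_torque': array([ 1.72296418e-04, -4.91797864e+01, -4.04512100e-01, -3.12882364e+01,
       -6.41053542e-02,  4.03860072e-02,  1.06276379e-04]), 'position': array([0.27836832, 0.5868869 , 0.19882614]), 'tool_rot': array([-6.89790803e-01, -3.06470975e+00,  2.22658145e-03]), 'ft_force': array([ 0.0399121 , -0.82651851,  0.25123069]), 'torque': array([ 0.00615544,  0.05343014, -0.03126529]), 'grip_force': 0.0, 'grip_width': 1.001777092952364}
```

View pics/a.png

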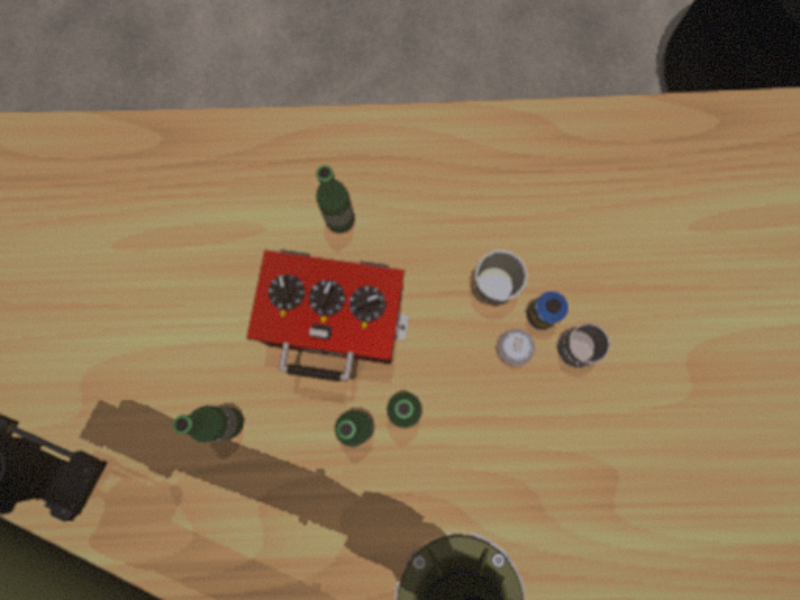

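View pics/b.png

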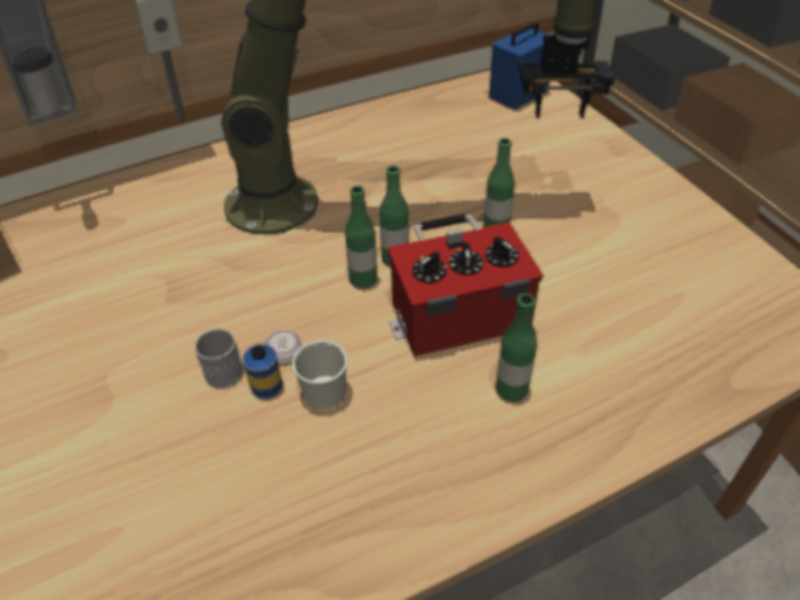

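The top picture shows the chest at about (325,305) of 800, handle at (315,372) towards the base. The tin is at (548,308), with tub, can and food tin around it, the bottle to protect is at (340,220), and three decoy bottles stand on the base side. I'll enlarge the crops next.

```bash
python3 - <<'E'
from h import *
t=load('top0.png')['img']
a=cv2.resize(t[155:248,152:268],None,fx=6.4,fy=6.4,interpolation=cv2.INTER_CUBIC)
cv2.imwrite('pics/c.png',a)
b=cv2.resize(t[150:245,295:400],None,fx=6.2,fy=6.2,interpolation=cv2.INTER_CUBIC)
cv2.imwrite('pics/d.png',b);print(a.shape,b.shape)
E
```

```text
(595, 742, 3) (589, 651, 3)
```

View pics/c.png

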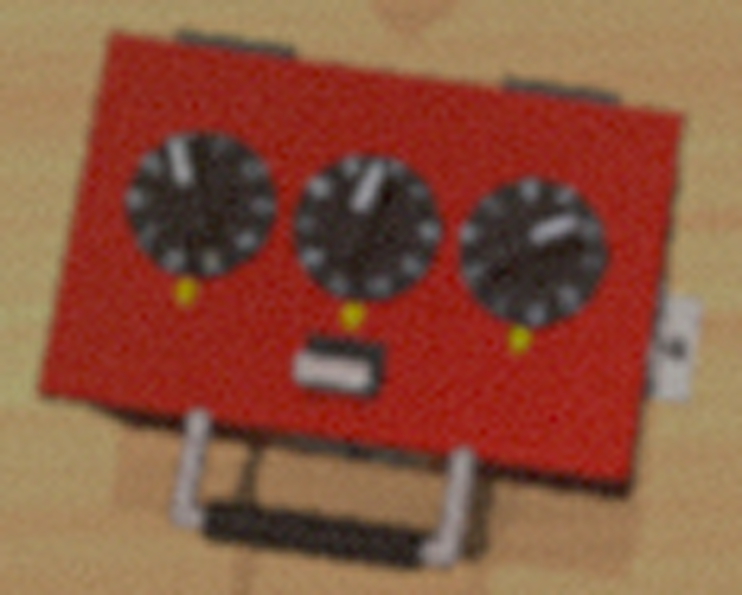

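View pics/d.png

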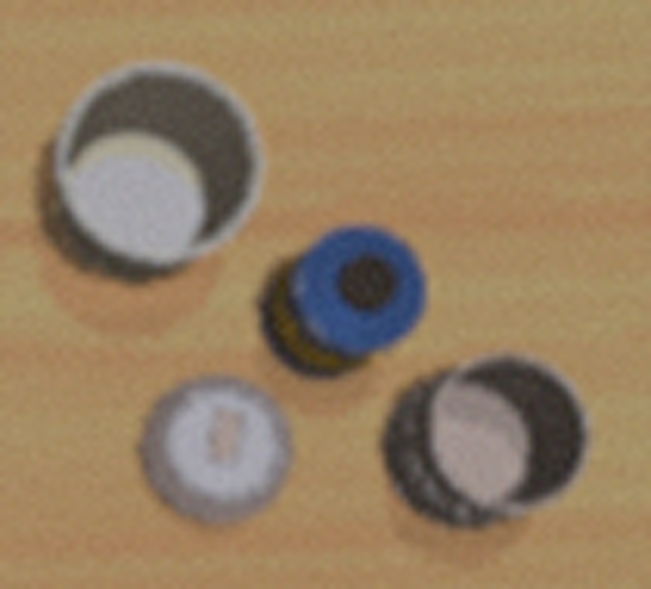

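The crops show the lid corners at (112,35), (682,117), (628,480), (42,395) and the dials at (201,203), (367,229), (533,253). The white stripes are at left (178,142)–(188,183), mid (378,165)–(362,208) and right (575,220)–(535,240). The bolt tab is at (333,365). The tin top is at (362,288), cap (367,283), in the second crop.

```bash
python3 - <<'E'
from h import *
t=load('top0.png')
A=lambda x,y,z:at(t,152+(x+.5)/6.4-.5,155+(y+.5)/6.4-.5,z)
B=lambda x,y,z:at(t,295+(x+.5)/6.2-.5,150+(y+.5)/6.2-.5,z)
c=[A(*p,.146) for p in [(112,35),(682,117),(628,480),(42,395)]]
print('corners',np.round(c,4), [round(float(np.linalg.norm(c[i]-c[i-1])),4) for i in range(4)])
D=[A(*p,.152) for p in [(201,203),(367,229),(533,253)]]
print('dials',np.round(D,4), np.linalg.norm(D[0]-D[2]))
v=D[0]-D[2]; yaw=np.arctan2(-v[0],v[1]); v2=c[0]-c[1];v3=c[3]-c[2]
print('yaw',yaw,np.arctan2(-v2[0],v2[1]),np.arctan2(-v3[0],v3[1]))
for (p,q),C in zip([((178,142),(188,183)),((378,165),(362,208)),((575,220),(535,240))],D):
    P=A(*p,.180);Q=A(*q,.180); d=P-Q; e=(P+Q)/2-C
    for w in (d,e):
        print(round(float((np.arctan2(w[1],w[0])-yaw-np.pi)%(2*np.pi)),3),end=' ')
    print(np.linalg.norm(d),np.linalg.norm(e), 'P',np.round(P[:2],4))
ch=D[1]-np.array([np.cos(yaw),np.sin(yaw),0])*.009
X=np.array([np.cos(yaw),np.sin(yaw)]);Y=np.array([-X[1],X[0]])
print('chest',ch, 'handle meas',A(312,530,.15)[:2],'pred',ch[:2]-.119*X)
print('tab',A(333,368,.172)[:2],'pred',ch[:2]-.055*X)
print('corner mid front',(c[2]+c[3])[:2]/2,'pred',ch[:2]-.079*X)
print('tin',B(362,288,.084),'cap',B(367,283,.1),'tub',B(160,162,.09),'food',B(508,433,.082),'can',B(222,445,.032))
b=at(t,340/800*512,220/600*384,0.03);print('bottle',b, (b[:2]-ch[:2])@X,(b[:2]-ch[:2])@Y)
s=load('scene0.png')
for P in ([*ch[:2],.146],):print(proj(s,P)*800/512)
for n,p in dict(tin=B(362,288,.084),handle=np.r_[ch[:2]-.119*X,.143]).items(): print(n,proj(s,p)*800/512)
E
```

```text
corners [[0.6116 0.3215 0.146 ]
 [0.5678 0.0805 0.146 ]
 [0.4154 0.1075 0.146 ]
 [0.4584 0.3478 0.146 ]] [0.1554, 0.2449, 0.1548, 0.2441]
dials [[0.5359 0.282  0.152 ]
 [0.5226 0.213  0.152 ]
 [0.5102 0.1442 0.152 ]] 0.14014513045374283
yaw -0.1848907177389723 -0.1797894556125426 -0.1772886878749093
3.566 3.485 0.01773930787034423 0.030066312423608552 P [0.5554 0.2858]
2.969 2.92 0.018841813568674957 0.030753132080709886 P [0.5431 0.2047]
2.197 2.081 0.018055882850427613 0.030230201983036165 P [0.5177 0.1253]
chest [0.51374617 0.21465642 0.152     ] handle meas [0.39894923 0.2361799 ] pred [0.39677437 0.23653327]
tab [0.46170611 0.22432157] pred [0.45968357 0.22476757]
corner mid front [0.43688784 0.22764185] pred [0.43609262 0.22917971]
tin [ 0.50710172 -0.18563777  0.084     ] cap [ 0.50640485 -0.18390564  0.1       ] tub [ 0.5678144  -0.09666201  0.09      ] food [ 0.43900747 -0.24590005  0.082     ] can [ 0.4432747  -0.12699977  0.032     ]
bottle [0.70312395 0.20149847 0.03      ] 0.1885690358152782 0.02188135346220879
[462.59899768 259.57658506]
tin [258.07500233 355.5548684 ]
handle [441.91509407 221.36595237]
```

```bash
python3 - <<'E'
from h import *
t=load('top0.png');s=load('scene0.png');k=.64
ch=np.array([.5145,.2147]);yaw=-.181
X=np.array([np.cos(yaw),np.sin(yaw)]);Y=np.array([-X[1],X[0]])
def c(P): d=P[:2]-ch; return np.round([d@X,d@Y],3)
for n,(u,v) in dict(d1=(183,424),d2=(346,429),d3=(404,408),bot=(325,174)).items():
    P=at(t,u*k,v*k,.23); print(n,P[:2].round(3),c(P))
for n,(u,v) in dict(d1=(505,144),d2=(357,191),d3=(393,171),bot=(527,299)).items():
    P=at(s,u*k,v*k,.23); print('s',n,P[:2].round(3),c(P))
P=[at(s,u*k,v*k,.1)[:2] for u,v in [(261,352)]];print(P)
E
```

```text
d1 [0.32  0.417] [-0.227  0.164]
d2 [0.304 0.174] [-0.199 -0.078]
d3 [0.332 0.087] [-0.156 -0.159]
bot [0.712 0.204] [0.197 0.025]
s d1 [0.332 0.415] [-0.216  0.164]
s d2 [0.339 0.086] [-0.149 -0.158]
s d3 [0.313 0.174] [-0.191 -0.077]
s bot [0.717 0.208] [0.201 0.03 ]
[array([ 0.51583394, -0.18063397])]
```

```bash
cat > plan.py <<'E'
import sys
from h import *
CH=np.array([.5145,.2147]);YAW=-.181
X=np.array([np.cos(YAW),np.sin(YAW)]);Y=np.array([-X[1],X[0]])
def cw(x,y,z): return np.r_[CH+x*X+y*Y,z]
def Rd(psi):
    x=np.array([np.cos(psi),np.sin(psi),0]);z=np.array([0,0,-1.]);return np.column_stack([x,np.cross(z,x),z])
def now():
    s=ctrl.get_state();M=rot(s['tool_rot']);psi=np.arctan2(M[1,0],M[0,0])
    print('t %.2f'%s['time'],'pos',s['position'].round(4),'psi %.3f'%psi,'tilt %.4f'%np.arccos(-M[2,2]),'w %.3f'%s['grip_width'],'gf %.1f'%s['grip_force'],'F',s['ft_force'].round(1),'q1 %.2f q7 %.2f'%(s['joint_positions'][0],s['joint_positions'][6]))
    return np.array(s['position']),M,psi
def go(wps,step=.06,ang=.18,pos=None,M=None):
    """wps: (xyz, psi, min rows)"""
    if pos is None: pos,M,_=now()
    for P,psi,*m in wps:
        P=np.array(P);T=Rd(psi);rv=R.from_matrix(M.T@T).as_rotvec()
        n=max(m[0] if m else 1,int(np.ceil(np.linalg.norm(P-pos)/step)),int(np.ceil(np.linalg.norm(rv)/ang)))
        p0,M0=pos,M
        for i in range(n):
            p1=p0+(P-p0)*(i+1)/n; M1=M0@R.from_rotvec(rv*(i+1)/n).as_matrix()
            d=M.T@(p1-pos)*100; w=R.from_matrix(M.T@M1).as_rotvec()
            print(' '.join('%.2f'%a for a in d),' '.join('%.3f'%a for a in w)); pos,M=p1,M1
        print('--',P.round(4),round(psi,3))
E
python3 - <<'E'
from plan import *
go([([.36,.53,.27],2.85),(cw(.009,.07,.215),3.334),(cw(.009,.07,.158),3.334)])
E
```

```text
t 0.15 pos [0.2784 0.5869 0.1988] psi 2.699 tilt 0.0014 w 1.002 gf 0.0 F [ 0.  -0.8  0.3] q1 -1.11 q7 -0.06
-3.27 -0.55 -2.37 -0.000 -0.000 -0.050
-3.24 -0.71 -2.37 -0.000 -0.000 -0.050
-3.20 -0.88 -2.37 -0.000 -0.000 -0.050
-- [0.36 0.53 0.27] 2.85
-4.00 -3.12 0.92 0.000 0.000 -0.081
-3.73 -3.43 0.92 0.000 0.000 -0.081
-3.44 -3.72 0.92 0.000 0.000 -0.081
-3.13 -3.98 0.92 0.000 0.000 -0.081
-2.80 -4.22 0.92 0.000 0.000 -0.081
-2.45 -4.44 0.92 0.000 0.000 -0.081
-- [0.536  0.2819 0.215 ] 3.334
-0.00 0.00 5.70 0.000 -0.000 0.000
-- [0.536  0.2819 0.158 ] 3.334
```

>>> jog_arm(rows="-3.27 -0.55 -2.37 0 0 -0.05 0; -3.24 -0.71 -2.37 0 0 -0.05 0; -3.2 -0.88 -2.37 0 0 -0.05 0; -4 -3.12 0.92 0 0 -0.081 0; -3.73 -3.43 0.92 0 0 -0.081 0", force=20)

```text
time: 0.78
position: [0.4195, 0.4465, 0.2522]
tool_rot: [0.2, 3.135, 0.001]
ft_force: [1.2, -0.4, -0.3]
grip_width: 0.547
grip_force: 0.0
```

>>> jog_arm(rows="-3.44 -3.72 0.92 0 0 -0.081 0; -3.13 -3.98 0.92 0 0 -0.081 0; -2.8 -4.22 0.92 0 0 -0.081 0; -2.45 -4.44 0.92 0 0 -0.081 0; 0 0 0 0 0 0 0")

```text
time: 1.4
position: [0.5385, 0.2758, 0.2143]
tool_rot: [0.289, -3.128, 0.006]
ft_force: [0.2, 0.0, -0.1]
grip_width: 0.499
grip_force: 0.0
```

```bash
python3 - <<'E'
from plan import *
w=cam('wrist','w1.png'); cv2.imwrite('pics/e.png',w['img'])
go([(cw(.009,.07,.158),3.334,2)])
for y in (.07,0,-.07): print(proj(w,cw(.009,y,.18)))
E
```

```text
t 1.45 pos [0.5368 0.2795 0.2148] psi -2.954 tilt 0.0015 w 0.501 gf 0.0 F [-0.5  1.  -1.3] q1 -0.60 q7 1.25
0.01 0.13 2.84 -0.000 -0.001 -0.002
0.02 0.13 2.84 -0.000 -0.001 -0.002
-- [0.536  0.2819 0.158 ] 3.334
[263.59624115 208.55118804]
[178.2024191 177.6301164]
[ 87.14813879 144.66644668]
```

View pics/e.png

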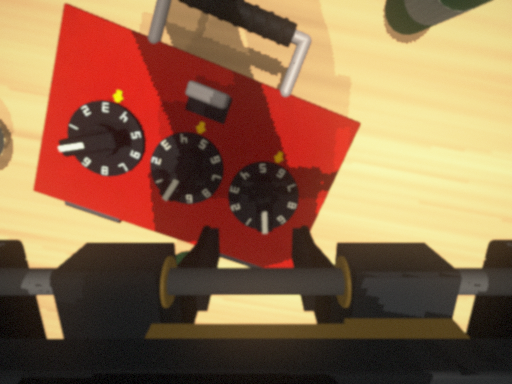

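The wrist view shows the left dial at (264,195) with about 5.6 at its mark, mid (187,167) with about 4.7 and right (105,138) with about 3.4. That agrees with the measured angles.

>>> jog_arm(rows="0 0.1 2.85 0 0 0 0; 0 0.1 2.85 0 0 0 0; 0 0 0 0 0 0 0.5; 0 0 0 0 0 0 1; 0 0 0 0 0 0 1")

```text
time: 2.08
position: [0.5361, 0.285, 0.1603]
tool_rot: [-0.303, 3.124, 0.002]
ft_force: [-0.5, -0.4, -0.7]
grip_width: 0.244
grip_force: 0.0
```

```bash
python3 - <<'E'
from plan import *
p,M,psi=now()
go([(p,2.33)])
E
```

```text
t 2.08 pos [0.5361 0.285  0.1603] psi -2.948 tilt 0.0028 w 0.244 gf 0.0 F [-0.5 -0.4 -0.7] q1 -0.61 q7 1.25
t 2.08 pos [0.5361 0.285  0.1603] psi -2.948 tilt 0.0028 w 0.244 gf 0.0 F [-0.5 -0.4 -0.7] q1 -0.61 q7 1.25
0.00 0.00 0.00 0.000 0.000 0.168
0.00 0.00 0.00 0.000 0.000 0.168
0.00 0.00 0.00 0.000 0.000 0.168
0.00 0.00 0.00 0.000 0.000 0.168
0.00 0.00 0.00 0.000 0.000 0.168
0.00 0.00 0.00 0.000 0.000 0.168
-- [0.5361 0.285  0.1603] 2.33
```

>>> jog_arm(rows="0 -0.25 0.2 0 0 0 1; 0 0 0 0 0 0 1; 0 0 0 0 0 0 1; 0 0 0 0 0 0 1")

```text
time: 2.58
position: [0.5366, 0.2819, 0.1575]
tool_rot: [-0.303, 3.125, 0.001]
ft_force: [-1.0, 0.2, 6.0]
grip_width: 0.006
grip_force: 2.8
```

```bash
python3 - <<'E'
from plan import *
p,M,psi=now()
E
```

```text
t 2.58 pos [0.5366 0.2819 0.1575] psi -2.948 tilt 0.0018 w 0.006 gf 2.8 F [-1.   0.2  6. ] q1 -0.60 q7 1.25
```

```bash
python3 - <<'E'
from plan import *
w=cam('wrist','w2.png'); p,M,psi=now()
print(proj(w,p),proj(w,cw(.009,.07,.152)),proj(w,cw(.009,.07,.18)))
s=cam('scene','s2.png')
a=cv2.resize(w['img'][100:384,130:400],(540,568)); b=cv2.resize(s['img'][90:210,270:350],None,fx=3.2,fy=4.733)
cv2.imwrite('pics/f.png',np.hstack([a,cv2.resize(b,(256,568))]))
E
```

```text
t 2.62 pos [0.5365 0.2819 0.1575] psi -2.949 tilt 0.0017 w 0.007 gf 2.8 F [ 0.1 -0.4  5.7] q1 -0.60 q7 1.25
[255.26201146 227.74036067] [255.4790402  223.81495176] [255.57086356 242.07014185]
```

View pics/f.png

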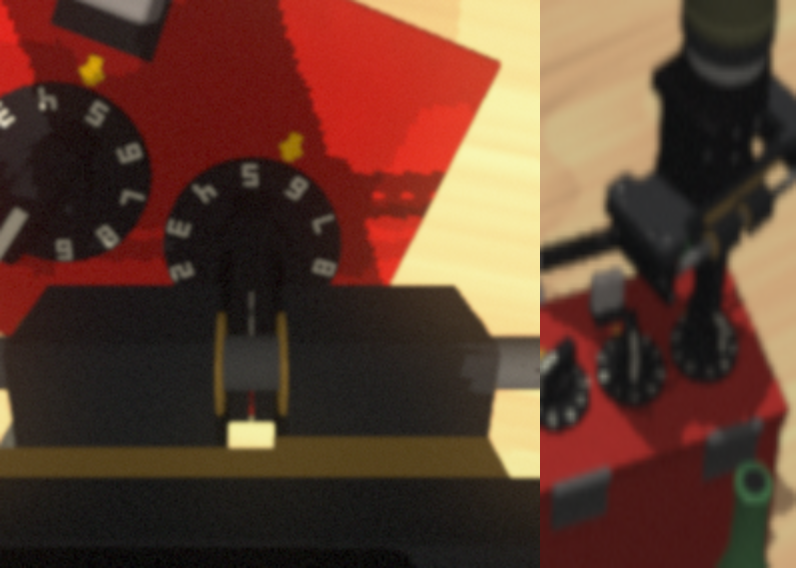

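The fingers sit over the left dial's axis (crop 250,250), but the width reading says shut. I'll turn a little and see whether the dial follows.

>>> jog_arm(rows="0 0 0 0 0 0.17 1; 0 0 0 0 0 0.17 1; 0 0 0 0 0 0 1")

```text
time: 3.05
position: [0.5365, 0.282, 0.1575]
tool_rot: [0.232, 3.131, 0.002]
ft_force: [0.4, -0.9, 5.0]
grip_width: 0.007
grip_force: 2.8
```

```bash
python3 - <<'E'
from plan import *
w=cam('wrist','w3.png'); p,M,psi=now()
print(ctrl.get_state()['torque'])
s=cam('scene','s3.png');t=cam('top','t3.png')
a=cv2.resize(w['img'][60:300,130:380],(500,480)); b=cv2.resize(t['img'][160:225,160:230],(290,269),interpolation=cv2.INTER_CUBIC);c=cv2.resize(s['img'][120:180,260:350],(290,211),interpolation=cv2.INTER_CUBIC)
cv2.imwrite('pics/g.png',np.hstack([a,np.vstack([b,c])]))
E
```

```text
t 3.10 pos [0.5365 0.282  0.1575] psi 2.995 tilt 0.0018 w 0.003 gf 2.8 F [-0.1  0.5  5.5] q1 -0.64 q7 0.92
[-0.02320971  0.06290408 -0.00726638]
```

View pics/g.png

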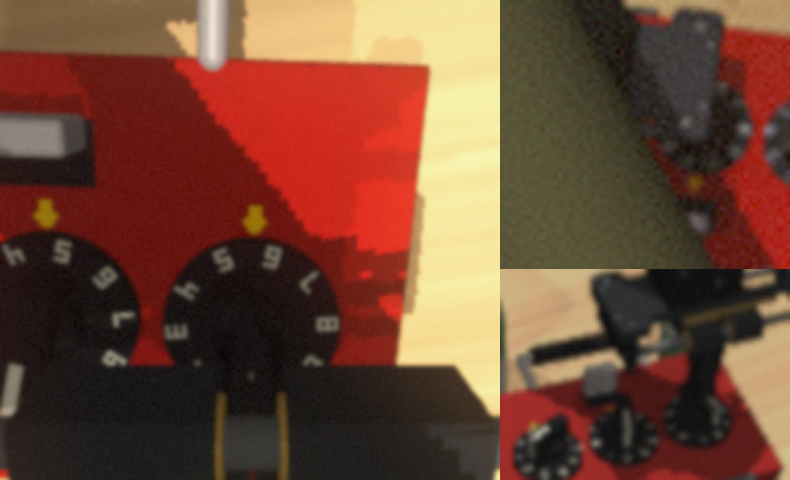

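```bash
python3 - <<'E'
from plan import *
w1=load('w1.png');w2=load('w2.png')
p,M,_=now()
S1=(np.array([.5368,.2795,.2148]),Rd(-2.954)); S2=(np.array([.5365,.2819,.1575]),Rd(-2.949))
def mark(w,S,g,box,f):
    im=np.clip(w['img'].astype(float)**.6*9,0,255).astype(np.uint8)
    x0,y0,x1,y1=box; o=cv2.resize(im[y0:y1,x0:x1],None,fx=f,fy=f,interpolation=cv2.INTER_CUBIC)
    for z in (0,-.019,-.038):
        for y in (-g/2,g/2):
            q=(proj(w,S[0]+S[1]@[0,y,z])-[x0,y0])*f
            cv2.circle(o,tuple(int(a) for a in q),2,(0,255,0),-1)
    for wx in (-.021,.021):   # bar top ends
      for z in (.152,.18):
        d=np.array([np.cos(.1925),np.sin(.1925)])*wx
        q=(proj(w,np.r_[cw(.009,.07,0)[:2]+d,z])-[x0,y0])*f; cv2.circle(o,tuple(int(a) for a in q),2,(255,0,255) if z>.16 else (255,255,0),-1)
    return o
a=mark(w1,S1,.0435,(180,170,330,300),2.6);b=mark(w2,S2,.0,(190,150,320,300),3)
h=max(a.shape[0],b.shape[0]);pad=lambda i:cv2.copyMakeBorder(i,0,h-i.shape[0],0,0,cv2.BORDER_CONSTANT)
o=np.hstack([pad(a),pad(b)]);print(o.shape);cv2.imwrite('pics/i.png',o)
E
```

```text
t 3.20 pos [0.5365 0.282  0.1575] psi 2.995 tilt 0.0019 w 0.007 gf 2.8 F [-0.   1.1  5.5] q1 -0.64 q7 0.92
(450, 780, 3)
```

View pics/i.png

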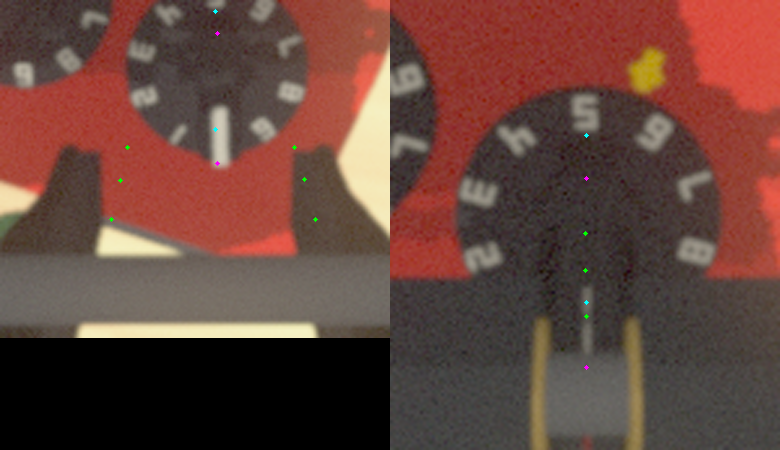

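The crop shows the fingertips at the dial's axis (585,232), nearly closed, with the stripe visible through a thin gap, and the dial has not turned. I'll reopen, return to the bar's angle and close in small steps, watching the width and force.

>>> jog_arm(rows="0 0 0 0 0 0 0; 0 0 0 0 0 0 0; 0 0 0 0 0 -0.17 0; 0 0 0 0 0 -0.17 0; 0 0 0 0 0 0 0")

```text
time: 3.82
position: [0.5354, 0.2814, 0.1557]
tool_rot: [0.3, -3.126, 0.001]
ft_force: [0.8, 0.2, -0.1]
grip_width: 0.459
grip_force: 0.0
```

>>> jog_arm(rows="0 0 0 0 0 0 0.5; 0 0 0 0 0 0 0.5; 0 0 0 0 0 0 0.5")

```text
time: 4.2
position: [0.5359, 0.2817, 0.1565]
tool_rot: [0.302, -3.127, 0.0]
ft_force: [0.4, 0.2, 0.2]
grip_width: 0.28
grip_force: 0.0
```

>>> jog_arm(rows="0 0 0 0 0 0 0.65; 0 0 0 0 0 0 0.65")

```text
time: 4.45
position: [0.5359, 0.2818, 0.1566]
tool_rot: [-0.303, 3.127, 0.0]
ft_force: [-0.4, 0.6, -0.2]
grip_width: 0.188
grip_force: 0.0
```

>>> jog_arm(rows="0 0 0 0 0 0 0.8; 0 0 0 0 0 0 0.8")

```text
time: 4.7
position: [0.5362, 0.2821, 0.1575]
tool_rot: [-0.303, 3.126, 0.001]
ft_force: [-1.1, 0.2, 3.2]
grip_width: 0.114
grip_force: 1.8
```

>>> jog_arm(rows="0 0 0 0 0 0 0.3; 0 0 -0.5 0 0 0 0.3; 0 0 0 0 0 0 0.6; 0 0 0 0 0 0 0.7; 0 0 0 0 0 0 0.7", force=50)

```text
time: 5.32
position: [0.5358, 0.2816, 0.1613]
tool_rot: [0.303, -3.127, 0.0]
ft_force: [0.7, 0.3, -0.3]
grip_width: 0.165
grip_force: 0.0
```

>>> jog_arm(rows="0 0 0 0 0 0 0.8; 0 0 0 0 0 0 0.8")

```text
time: 5.58
position: [0.5359, 0.2817, 0.1615]
tool_rot: [0.303, -3.127, -0.0]
ft_force: [0.1, 0.1, -0.7]
grip_width: 0.107
grip_force: 0.0
```

>>> jog_arm(rows="0 0 0 0 0 0 1; 0 0 0 0 0 0 1; 0 0 0 0 0 0 1")

```text
time: 5.95
position: [0.5359, 0.2817, 0.1616]
tool_rot: [-0.303, 3.127, 0.0]
ft_force: [-0.1, 0.5, -0.3]
grip_width: 0.005
grip_force: 0.0
```

```bash
python3 - <<'E'
from plan import *
w1=load('w1.png');w2=load('w2.png')
for z in (.13,.152,.17):
    print(z,[proj(w1,cw(.009,y,z)).round(1) for y in (.07,0,-.07)])
    c=cw(.009,.07,z);a=np.linspace(0,6.28,60);P=np.array([proj(w2,c+.031*np.array([np.cos(t),np.sin(t),0])) for t in a]);print(P.min(0),P.max(0),np.ptp(P,axis=0))
im=w2['img'][150:245,190:320].astype(int)
w=cam('wrist','w4.png');s=cam('scene','s4.png');p,M,psi=now()
print('tip in scene',proj(s,p)*1.0, 'if +22mm',proj(s,p+[0,0,.022]),'disc',proj(s,cw(.009,.07,.152)),'bartop',proj(s,cw(.009,.07,.18)))
o=cv2.resize(s['img'][110:180,290:360],(560,560),interpolation=cv2.INTER_CUBIC)
o=np.clip(o.astype(float)**.6*9,0,255).astype(np.uint8)
for P,c in ((p,(0,255,0)),(p+[0,0,.022],(255,255,0)),(cw(.009,.07,.18),(255,0,255))):
    q=(proj(s,P)-[290,110])*8; cv2.circle(o,tuple(int(a) for a in q),2,c,-1)
cv2.imwrite('pics/j.png',o)
E
```

```text
0.13 [array([262.3, 190.4]), array([191.7, 164.4]), array([117.3, 137. ])]
[214.94291278 173.05644934] [295.90741351 248.87713538] [80.96450074 75.82068604]
0.152 [array([262.8, 197.6]), array([186.4, 169.6]), array([105.5, 140. ])]
[210.88878648 180.73394048] [300.08147967 263.27856492] [89.19269319 82.54462443]
0.17 [array([263.3, 204.4]), array([181.3, 174.6]), array([ 94.2, 142.9])]
[206.9033269  188.34315086] [304.18576258 277.32595937] [97.28243567 88.98280851]
t 6.05 pos [0.5359 0.2817 0.1616] psi -2.948 tilt 0.0001 w 0.005 gf 0.0 F [-1.1 -0.8  0.1] q1 -0.60 q7 1.25
tip in scene [320.58763823 159.48904754] if +22mm [321.26754312 153.61749092] disc [320.3670444  161.98570705] bartop [321.22851714 154.56517156]
```

View pics/j.png

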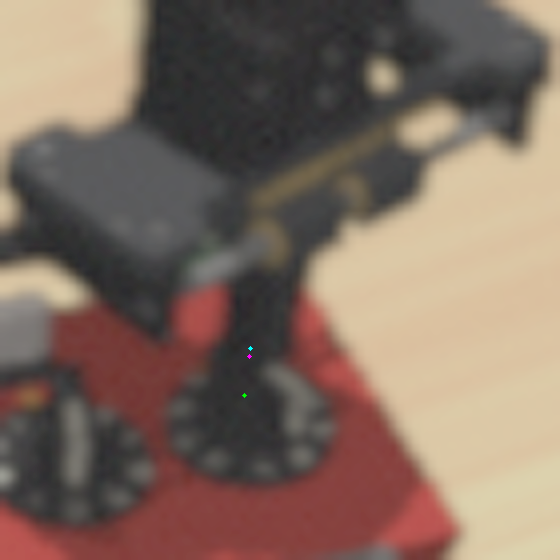

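```bash
python3 - <<'E'
from plan import *
s=load('s4.png');s0=load('scene0.png');q8=lambda P:((proj(s,P)-[290,110])*8).round(0)
for n,y,a in (('L',.07,.1925),('M',0,-.385)):
    for r in (.002,.021):
        for z in (.152,.18): print(n,r,z,q8(cw(.009,y,z)+r*np.array([np.cos(a),np.sin(a),0])))
# numeric: white-ness map around left dial before / after in scene
def show(im):
    g=im.astype(int).min(2)[148:172:1,308:334]; print('\n'.join(' '.join('%3d'%v for v in r) for r in g)); print()
show(s0['img']); show(s['img'])
E
```

```text
L 0.002 0.152 [247. 419.]
L 0.002 0.18 [254. 359.]
L 0.021 0.152 [284. 447.]
L 0.021 0.18 [291. 387.]
M 0.002 0.152 [ 60. 458.]
M 0.002 0.18 [ 64. 398.]
M 0.021 0.152 [ 68. 494.]
M 0.021 0.18 [ 72. 435.]
 38  38  38  38  39  38  38  39  39  38  39  38  39  38  38  38  39  38  39  39  42  57  82 105 117 119
 40  40  38  39  38  39  39  38  38  38  37  38  39  37  39  38  37  39  39  38  40  44  65  95 114 120
 37  38  37  38  39  37  40  37  37  37  38  36  37  39  38  38  38  37  38  39  38  40  52  79 107 119
 38  39  39  38  39  37  38  37  36  34  35  35  37  38  38  38  38  38  38  39  39  39  42  65  95 114
 39  39  39  38  39  39  38  36  33  31  31  32  34  36  36  37  37  39  39  38  38  39  38  52  78 102
 39  39  38  38  38  38  37  32  27  28  28  32  33  34  37  39  39  38  38  38  39  38  39  42  57  80
 38  38  37  39  38  36  36  30  22  21  25  29  33  44  65  71  56  41  38  38  38  38  38  39  43  62
 38  39  39  38  38  36  36  28  19  16  20  25  29  58  97 112  93  67  49  40  39  38  38  39  40  50
 39  38  38  39  39  45  45  32  21  17  16  21  24  45  77 102 
[... 3396 characters left out ...]
  21  19  20  19  19  20  17  18  18  17  21  29  36  32  29  28  27  23  27
 23  21  21  21  28  27  24  24  30  31  24  20  19  19  22  21  21  25  39  52  48  33  23  22  25  24
 31  22  22  20  22  20  24  32  42  39  30  22  21  24  28  27  24  25  39  52  49  34  24  25  26  25
 46  32  23  24  22  21  23  28  33  32  25  19  22  28  39  40  30  23  29  36  33  26  25  25  26  25
 46  31  23  23  22  17  22  21  23  23  20  19  22  25  30  32  29  22  22  22  22  22  24  27  25  27
 32  24  20  22  23  20  25  24  23  21  22  23  21  21  23  24  24  23  22  24  24  26  26  27  25  26
 21  21  21  24  27  26  26  26  24  25  25  25  22  25  23  25  26  25  24  24  26  26  27  26  27  25
```

The disc and bar are where I predicted. The contact at reported z ≈ 0.157 looks like the fingertips resting on top of the bar, with the real tips about 20 mm above the reported TCP. I'll open, go lower carefully and close again.

>>> jog_arm(rows="0 0 0 0 0 0 0; 0 0 0 0 0 0 0; 0 0 0 0 0 0 0; 0 0 0.8 0 0 0 0; 0 0 0.4 0 0 0 0", force=20)

```text
time: 6.68
position: [0.5355, 0.2815, 0.1487]
tool_rot: [0.303, -3.126, 0.001]
ft_force: [0.6, -0.1, -0.2]
grip_width: 0.456
grip_force: 0.0
```

>>> jog_arm(rows="0 0 0.4 0 0 0 0; 0 0 0.3 0 0 0 0; 0 0 0 0 0 0 0")

```text
time: 7.05
position: [0.5358, 0.2816, 0.1423]
tool_rot: [0.303, -3.127, 0.0]
ft_force: [0.8, 0.1, -0.7]
grip_width: 0.504
grip_force: 0.0
```

>>> jog_arm(rows="0 0 0 0 0 0 1; 0 0 0 0 0 0 1; 0 0 0 0 0 0 1; 0 0 0 0 0 0 1")

```text
time: 7.55
position: [0.5359, 0.2821, 0.1427]
tool_rot: [-0.303, 3.127, 0.001]
ft_force: [0.9, -0.7, 0.0]
grip_width: 0.151
grip_force: 19.9
```

The bar is gripped now (width 13 mm, 20 N), so the real fingertips are about 22 mm above the reported TCP. Turning left dial next.

>>> jog_arm(rows="0 0 0 0 0 0.167 1; 0 0 0 0 0 0.167 1; 0 0 0 0 0 0.167 1; 0 0 0 0 0 0.167 1; 0 0 0 0 0 0.167 1")

```text
time: 8.18
position: [0.536, 0.2824, 0.1427]
tool_rot: [0.998, 2.979, 0.002]
ft_force: [-0.1, 1.5, -0.3]
grip_width: 0.149
grip_force: 19.9
```

>>> jog_arm(rows="0 0 0 0 0 0.168 1; 0 0 0 0 0 0 1; 0 0 0 0 0 0 1")

```text
time: 8.55
position: [0.536, 0.2824, 0.1427]
tool_rot: [1.233, 2.889, 0.002]
ft_force: [0.8, 2.5, 0.4]
grip_width: 0.144
grip_force: 19.9
```

```bash
python3 - <<'E'
from plan import *
p,M,psi=now()
up=p+[0,0,.05]
go([(up,psi),(cw(.009,-.07,.195),1.949),(cw(.009,-.07,.142),1.949,2)],pos=p,M=M)
E
```

```text
t 8.55 pos [0.536  0.2824 0.1427] psi 2.335 tilt 0.0012 w 0.144 gf 19.9 F [0.8 2.5 0.4] q1 -0.70 q7 0.28
0.00 0.01 -5.00 0.001 -0.000 -0.000
-- [0.536  0.2824 0.1927] 2.335
-2.74 -3.79 -0.08 0.000 0.000 0.129
-3.21 -3.41 -0.08 0.000 0.000 0.129
-3.62 -2.97 -0.08 0.000 0.000 0.129
-- [0.5108 0.1442 0.195 ] 1.949
-0.00 0.00 2.65 -0.000 -0.000 0.000
-0.00 -0.00 2.65 -0.000 -0.000 -0.000
-- [0.5108 0.1442 0.142 ] 1.949
```

>>> jog_arm(rows="0 0 0 0 0 0 0; 0 0 0 0 0 0 0; 0 0 -5 0 0 0 0; -2.74 -3.79 -0.08 0 0 0.129 0; -3.21 -3.41 -0.08 0 0 0.129 0")

```text
time: 9.18
position: [0.5189, 0.1885, 0.1948]
tool_rot: [1.602, 2.701, 0.001]
ft_force: [-0.5, -0.2, 0.2]
grip_width: 0.488
grip_force: 0.0
```

>>> jog_arm(rows="-3.62 -2.97 -0.08 0 0 0.129 0; 0 0 0 0 0 0 0; 0 0 0 0 0 0 0; 0 0 2.65 0 0 0 0; 0 0 2.65 0 0 0 0")

```text
time: 9.8
position: [0.5104, 0.1455, 0.1414]
tool_rot: [1.765, 2.599, 0.001]
ft_force: [-0.1, -0.0, 0.8]
grip_width: 0.502
grip_force: 0.0
```

>>> jog_arm(rows="0 0 0 0 0 0 0.3; 0 0 0 0 0 0 1; 0 0 0 0 0 0 1; 0 0 0 0 0 0 1; 0 0 0 0 0 0 1")

```text
time: 10.42
position: [0.5114, 0.1442, 0.143]
tool_rot: [1.769, 2.594, 0.004]
ft_force: [2.7, 0.5, 2.4]
grip_width: 0.145
grip_force: 19.8
```

```bash
python3 - <<'E'
from plan import *
p,M,psi=now()
print('turn (tool z):',psi-(YAW+1.257), 'bar value now',psi-YAW)
E
```

```text
t 10.43 pos [0.5114 0.1442 0.143 ] psi 1.945 tilt 0.0031 w 0.145 gf 19.8 F [2.7 0.5 2.4] q1 -0.62 q7 0.08
turn (tool z): 0.8688215130156842 bar value now 2.125821513015684
```

>>> jog_arm(rows="0 0 0 0 0 0.174 1; 0 0 0 0 0 0.174 1; 0 0 0 0 0 0.174 1; 0 0 0 0 0 0.174 1; 0 0 0 0 0 0.174 1")

```text
time: 11.05
position: [0.5113, 0.1443, 0.143]
tool_rot: [2.703, 1.601, 0.005]
ft_force: [2.3, 1.5, 2.3]
grip_width: 0.153
grip_force: 20.0
```

>>> jog_arm(rows="0 0 0 0 0 0 1; 0 0 0 0 0 0 1; 0 0 0 0 0 0 0; 0 0 0 0 0 0 0; 0 0 -5 0 0 0 0")

```text
time: 11.68
position: [0.5064, 0.1422, 0.1879]
tool_rot: [-2.697, -1.608, 0.018]
ft_force: [0.5, 0.4, 0.3]
grip_width: 0.405
grip_force: 0.0
```

```bash
python3 - <<'E'
from plan import *
p,M,psi=now();print('value',psi-YAW)
p=np.array([p[0],p[1],.193])
go([(cw(.009,0,.195),-.385),(cw(.009,0,.142),-.385,2)],pos=p,M=M,ang=.186)
E
```

```text
t 11.68 pos [0.5064 0.1422 0.1879] psi 1.075 tilt 0.0112 w 0.405 gf 0.0 F [0.5 0.4 0.3] q1 -0.66 q7 -0.80
value 1.2563970900343853
0.88 -0.23 -0.03 0.000 0.002 0.183
0.82 -0.39 -0.03 0.000 0.002 0.183
0.74 -0.53 -0.03 0.000 0.002 0.183
0.63 -0.66 -0.03 0.000 0.002 0.183
0.50 -0.76 -0.03 0.000 0.002 0.183
0.35 -0.84 -0.03 0.000 0.002 0.183
0.19 -0.89 -0.03 0.000 0.002 0.183
0.03 -0.91 -0.03 0.000 0.002 0.183
-- [0.5234 0.2131 0.195 ] -0.385
-0.00 0.00 2.65 -0.000 -0.000 -0.000
-0.00 0.00 2.65 -0.000 -0.000 -0.000
-- [0.5234 0.2131 0.142 ] -0.385
```

>>> jog_arm(rows="0.88 -0.23 0 0 0 0.183 0; 0.82 -0.39 0 0 0 0.183 0; 0.74 -0.53 0 0 0 0.183 0; 0.63 -0.66 0 0 0 0.183 0; 0.5 -0.76 0 0 0 0.183 0")

```text
time: 12.3
position: [0.5202, 0.1875, 0.191]
tool_rot: [3.131, 0.242, -0.004]
ft_force: [-0.1, 0.8, 0.4]
grip_width: 0.503
grip_force: 0.0
```

>>> jog_arm(rows="0.35 -0.84 0 0 0 0.183 0; 0.19 -0.89 0 0 0 0.183 0; 0.03 -0.91 0 0 0 0.183 0; 0 0 0 0 0 0 0; 0 0 0 0 0 0 0")

```text
time: 12.92
position: [0.527, 0.2137, 0.1915]
tool_rot: [3.082, -0.603, -0.001]
ft_force: [0.3, -1.0, -0.1]
grip_width: 0.497
grip_force: 0.0
```

```bash
python3 - <<'E'
from plan import *
go([(cw(.009,0,.142),-.385,2)])
E
```

```text
t 12.93 pos [0.527  0.2137 0.1915] psi -0.386 tilt 0.0014 w 0.497 gf 0.0 F [ 0.3 -1.  -0.1] q1 -0.78 q7 -2.34
-0.15 0.09 2.47 0.001 0.000 -0.001
-0.16 0.09 2.47 0.001 0.000 -0.001
-- [0.5234 0.2131 0.142 ] -0.385
```

>>> jog_arm(rows="-0.15 0.09 2.47 0 0 0 0; -0.16 0.09 2.47 0 0 0 0; 0 0 0 0 0 0 0.5; 0 0 0 0 0 0 1; 0 0 0 0 0 0 1")

```text
time: 13.55
position: [0.5247, 0.2141, 0.1439]
tool_rot: [-3.081, 0.607, -0.003]
ft_force: [-0.0, -0.5, -1.2]
grip_width: 0.242
grip_force: 0.0
```

>>> jog_arm(rows="0 0 0 0 0 0 1; 0 0 0 0 0 0 1")

```text
time: 13.8
position: [0.5242, 0.2132, 0.1436]
tool_rot: [3.082, -0.608, 0.001]
ft_force: [-1.9, -3.3, 6.0]
grip_width: 0.146
grip_force: 19.8
```

```bash
python3 - <<'E'
from plan import *
p,M,psi=now();v=psi-YAW+np.pi
print('value now',v,'turn tool z',v-4.398)
E
```

```text
t 13.80 pos [0.5242 0.2132 0.1436] psi -0.390 tilt 0.0007 w 0.146 gf 19.8 F [-1.9 -3.3  6. ] q1 -0.78 q7 -2.33
value now 2.932905021930181 turn tool z -1.4650949780698186
```

>>> jog_arm(rows="0 0 0 0 0 -0.183 1; 0 0 0 0 0 -0.183 1; 0 0 0 0 0 -0.183 1; 0 0 0 0 0 -0.183 1; 0 0 0 0 0 -0.183 1")

```text
time: 14.42
position: [0.5242, 0.2135, 0.1436]
tool_rot: [3.031, 0.825, 0.001]
ft_force: [-1.5, -2.2, 6.1]
grip_width: 0.149
grip_force: 19.8
```

>>> jog_arm(rows="0 0 0 0 0 -0.183 1; 0 0 0 0 0 -0.183 1; 0 0 0 0 0 -0.183 1; 0 0 0 0 0 0 1; 0 0 0 0 0 0 1")

```text
time: 15.05
position: [0.5241, 0.2137, 0.1436]
tool_rot: [2.698, 1.608, 0.001]
ft_force: [-2.6, -3.1, 6.1]
grip_width: 0.147
grip_force: 19.9
```

```bash
python3 - <<'E'
from plan import *
p,M,psi=now();print('value',psi-YAW+np.pi)
go([(p+[0,0,.05],psi),(cw(-.055,0,.193),1.39,2),(cw(-.055,0,.134),1.39,2)],pos=p,M=M)
E
```

```text
t 15.05 pos [0.5241 0.2137 0.1436] psi 1.075 tilt 0.0008 w 0.147 gf 19.9 F [-2.6 -3.1  6.1] q1 -0.67 q7 -0.89
value 4.397607065229405
0.00 0.00 -5.00 0.001 -0.001 -0.000
-- [0.5241 0.2137 0.1936] 1.075
-1.04 -3.06 0.03 -0.000 -0.000 -0.157
-0.54 -3.18 0.03 -0.000 -0.000 -0.157
-- [0.4604 0.2246 0.193 ] 1.39
0.00 0.00 2.95 -0.000 -0.000 -0.000
0.00 0.00 2.95 -0.000 -0.000 0.000
-- [0.4604 0.2246 0.134 ] 1.39
```

>>> jog_arm(rows="0 0 0 0 0 0 0; 0 0 0 0 0 0 0; 0 0 -5 0 0 0 0; 0 0 0 0 0 0 0.3; -1.04 -3.06 0 0 0 -0.157 0.3")

```text
time: 15.68
position: [0.4932, 0.2186, 0.1923]
tool_rot: [2.562, 1.816, 0.002]
ft_force: [-1.0, -0.4, -0.3]
grip_width: 0.372
grip_force: 0.0
```

>>> jog_arm(rows="-0.54 -3.18 0 0 0 -0.157 0.3; 0 0 0 0 0 0 0.3; 0 0 0 0 0 0 0.3")

```text
time: 16.05
position: [0.4606, 0.2246, 0.1923]
tool_rot: [2.415, 2.008, 0.0]
ft_force: [0.5, 0.1, 0.2]
grip_width: 0.352
grip_force: 0.0
```

```bash
python3 - <<'E'
from plan import *
go([(cw(-.054,0,.134),1.39,2)])
E
```

```text
t 16.05 pos [0.4606 0.2246 0.1923] psi 1.387 tilt 0.0005 w 0.352 gf 0.0 F [0.5 0.1 0.2] q1 -0.71 q7 -0.68
-0.00 0.04 2.91 0.000 0.000 -0.001
-0.00 0.04 2.91 0.000 0.000 -0.001
-- [0.4614 0.2244 0.134 ] 1.39
```

>>> jog_arm(rows="0 0.04 2.91 0 0 0 0.3; 0 0.04 2.91 0 0 0 0.3; 0 0 0 0 0 0 0.3; 0 0 0 0 0 0 1; 0 0 0 0 0 0 1")

```text
time: 16.68
position: [0.4621, 0.2251, 0.1358]
tool_rot: [2.414, 2.01, 0.004]
ft_force: [-0.4, 0.5, -0.2]
grip_width: 0.207
grip_force: 0.0
```

>>> jog_arm(rows="0 0 0 0 0 0 1; 0 0 0 0 0 0 1")

```text
time: 16.92
position: [0.4616, 0.2251, 0.1355]
tool_rot: [2.414, 2.01, 0.003]
ft_force: [-2.0, -0.6, 3.2]
grip_width: 0.122
grip_force: 20.0
```

>>> jog_arm(rows="0 0.4 0 0 0 0 1; 0 0.4 0 0 0 0 1; 0 0.4 0 0 0 0 1; 0 0.3 0 0 0 0 1; 0 0 0 0 0 0 1")

```text
time: 17.55
position: [0.4747, 0.2227, 0.1354]
tool_rot: [-2.412, -2.01, 0.001]
ft_force: [-5.6, 1.0, 7.4]
grip_width: 0.124
grip_force: 20.0
```

>>> jog_arm(rows="0 0 0 0 0 0 1; 0 0 0 0 0 0 1")

```text
time: 17.8
position: [0.4747, 0.2227, 0.1354]
tool_rot: [-2.412, -2.01, 0.001]
ft_force: [-4.6, -0.5, 7.7]
grip_width: 0.125
grip_force: 20.0
```

>>> jog_arm(rows="0 0.2 0 0 0 0 1; 0 0 0 0 0 0 1; 0 0 0 0 0 0 1")

```text
time: 18.18
position: [0.4748, 0.2227, 0.1355]
tool_rot: [-2.41, -2.01, 0.005]
ft_force: [-9.6, -0.4, 11.4]
grip_width: 0.123
grip_force: 20.0
```

```bash
python3 - <<'E'
from plan import *
p,M,psi=now()
g=cw(-.119,.018,.24)
go([(p+[0,0,.06],1.39),(g,1.39),(np.r_[g[:2],.102],1.39,2)],pos=p,M=M)
E
```

```text
t 18.18 pos [0.4748 0.2227 0.1355] psi 1.390 tilt 0.0053 w 0.123 gf 20.0 F [-9.6 -0.4 11.4] q1 -0.69 q7 -0.65
-0.00 -0.03 -6.00 -0.005 0.000 0.000
-- [0.4748 0.2227 0.1955] 1.39
0.86 -3.92 -2.23 -0.000 0.000 0.000
0.86 -3.92 -2.23 -0.000 0.000 0.000
-- [0.4007 0.2538 0.24  ] 1.39
-0.00 0.00 4.60 0.000 0.000 0.000
-0.00 0.00 4.60 0.000 0.000 0.000
-0.00 0.00 4.60 0.000 0.000 0.000
-- [0.4007 0.2538 0.102 ] 1.39
```

>>> jog_arm(rows="0 -0.3 0.2 0 0 0 0.3; 0 0 0 0 0 0 0.3; 0 0 -6 0 0 0 0.3; 0.86 -3.92 -1.5 0 0 0 0.3; 0.86 -3.92 -1.5 0 0 0 0.3")

```text
time: 18.8
position: [0.4006, 0.2534, 0.2231]
tool_rot: [2.416, 2.008, 0.002]
ft_force: [0.2, 1.2, 0.0]
grip_width: 0.349
grip_force: 0.0
```

>>> jog_arm(rows="0 0 0 0 0 0 0.3; 0 0 0 0 0 0 0.3")

```text
time: 19.05
position: [0.4014, 0.2526, 0.2221]
tool_rot: [2.414, 2.009, 0.0]
ft_force: [0.0, -0.3, -0.1]
grip_width: 0.348
grip_force: 0.0
```

```bash
python3 - <<'E'
from plan import *
t=cam('top','t5.png');s=cam('scene','s5.png')
g=cw(-.1185,.018,.104)
go([(g,1.39,3)])
o=np.hstack([cv2.resize(t['img'][150:250,150:270],(420,350),interpolation=cv2.INTER_CUBIC),cv2.resize(s['img'][120:210,235:350],(380,350),interpolation=cv2.INTER_CUBIC)])
cv2.imwrite('pics/k.png',o)
E
```

```text
t 19.15 pos [0.4015 0.2522 0.2217] psi 1.387 tilt 0.0009 w 0.349 gf 0.0 F [ 0.4 -1.4 -0.2] q1 -0.77 q7 -0.81
0.05 -0.02 3.92 -0.000 0.000 -0.001
0.05 -0.02 3.92 -0.000 0.000 -0.001
0.05 -0.02 3.92 -0.000 0.000 -0.001
-- [0.4012 0.2537 0.104 ] 1.39
```

>>> jog_arm(rows="0.05 0 3.9 0 0 0 0.3; 0.05 0 3.9 0 0 0 0.3; 0 0 2.9 0 0 0 0.3; 0 0 0.9 0 0 0 0.3; 0 0 0 0 0 0 0.3", force=30)

```text
time: 19.77
position: [0.4013, 0.2538, 0.1062]
tool_rot: [2.415, 2.009, -0.001]
ft_force: [1.2, 0.6, -0.3]
grip_width: 0.351
grip_force: 0.0
```

>>> jog_arm(rows="0 0 0 0 0 0 1; 0 0 0 0 0 0 1; 0 0 0 0 0 0 1")

```text
time: 20.15
position: [0.4013, 0.2549, 0.1075]
tool_rot: [-2.414, -2.01, -0.003]
ft_force: [-1.5, 0.7, 3.9]
grip_width: 0.197
grip_force: 30.0
```

```bash
python3 - <<'E'
from plan import *
p,M,psi=now()
# arc, steps of lid angle; start angle from geometry, grasp assumed at handle centre
th0=np.arctan2(.003,.194); ths=np.linspace(th0,1.833,19)
h=np.array([np.r_[X*(.075-.194*np.cos(t)),.14+.194*np.sin(t)] for t in ths])
d=np.diff(h,axis=0)@M*100
for i,r in enumerate(d): print('%.3f'%ths[i+1],r.round(2), (p+h[i+1]-h[0]).round(3))
E
```

```text
t 20.15 pos [0.4013 0.2549 0.1075] psi 1.389 tilt 0.0019 w 0.197 gf 30.0 F [-1.5  0.7  3.9] q1 -0.77 q7 -0.80
0.116 [ 0.    0.13 -1.95] [0.403 0.255 0.127]
0.217 [ 0.    0.33 -1.93] [0.406 0.254 0.146]
0.318 [ 0.    0.52 -1.89] [0.411 0.253 0.165]
0.419 [ 0.    0.71 -1.83] [0.418 0.252 0.183]
0.520 [ 0.    0.89 -1.74] [0.427 0.25  0.201]
0.621 [ 0.    1.06 -1.65] [0.437 0.248 0.217]
0.722 [ 0.    1.22 -1.53] [0.449 0.246 0.233]
0.823 [ 0.    1.37 -1.4 ] [0.462 0.244 0.247]
0.924 [ 0.    1.5  -1.26] [0.477 0.241 0.259]
1.025 [ 0.    1.62 -1.1 ] [0.493 0.238 0.27 ]
1.126 [ 0.    1.72 -0.93] [0.51  0.235 0.28 ]
1.227 [ 0.    1.81 -0.75] [0.528 0.232 0.287]
1.328 [ 0.    1.88 -0.56] [0.546 0.228 0.293]
1.429 [ 0.    1.92 -0.37] [0.565 0.225 0.297]
1.530 [ 0.    1.95 -0.18] [0.584 0.221 0.298]
1.631 [0.   1.96 0.02] [0.604 0.218 0.298]
1.732 [0.   1.95 0.22] [0.623 0.214 0.296]
1.833 [0.   1.91 0.41] [0.642 0.211 0.292]
```

>>> jog_arm(rows="0 0.13 -1.95 0 0 0 1; 0 0.33 -1.93 0 0 0 1; 0 0 0 0 0 0 1")

```text
time: 20.52
position: [0.4057, 0.254, 0.1461]
tool_rot: [-2.414, -2.01, -0.003]
ft_force: [-0.5, 0.8, 2.2]
grip_width: 0.195
grip_force: 30.0
```

>>> jog_arm(rows="0 0.52 -1.89 0 0 0 1; 0 0.71 -1.83 0 0 0 1; 0 0.89 -1.74 0 0 0 1; 0 1.06 -1.65 0 0 0 1; 0 1.22 -1.53 0 0 0 1")

```text
time: 21.15
position: [0.447, 0.2464, 0.2309]
tool_rot: [-2.41, -2.011, 0.005]
ft_force: [-1.4, 5.3, -7.9]
grip_width: 0.195
grip_force: 30.0
```

The lid is rising with about 8 N, as expected.

>>> jog_arm(rows="0 1.37 -1.4 0 0 0 1; 0 1.5 -1.26 0 0 0 1; 0 1.62 -1.1 0 0 0 1; 0 1.72 -0.93 0 0 0 1; 0 1.81 -0.75 0 0 0 1")

```text
time: 21.78
position: [0.5254, 0.2323, 0.2865]
tool_rot: [-2.408, -2.011, 0.005]
ft_force: [-5.4, 2.8, -1.7]
grip_width: 0.198
grip_force: 30.0
```

>>> jog_arm(rows="0 1.88 -0.56 0 0 0 1; 0 1.92 -0.37 0 0 0 1; 0 1.95 -0.18 0 0 0 1; 0 1.96 0.02 0 0 0 1; 0 0 0 0 0 0 1")

```text
time: 22.4
position: [0.6055, 0.2178, 0.2982]
tool_rot: [2.413, 2.01, 0.007]
ft_force: [4.2, 3.6, 2.0]
grip_width: 0.194
grip_force: 30.0
```

```bash
python3 - <<'E'
from plan import *
p,M,psi=now()
off=np.array([.4013,.2549,.1075])-np.r_[X*(-.119),.143]  # grasp relative
q=p-off; xx=q[:2]@X; print('lid angle est',np.arctan2(q[2]-.14,.075-xx),'r',np.hypot(q[2]-.14,.075-xx))
T=1.833; h=np.r_[X*(.075-.194*np.cos(T)),.14+.194*np.sin(T)]+off
print((M.T@(h-p))*100)
E
```

```text
t 22.40 pos [0.6055 0.2178 0.2982] psi 1.389 tilt 0.0044 w 0.194 gf 30.0 F [4.2 3.6 2. ] q1 -0.61 q7 -0.51
lid angle est 1.6404314636278456 r 0.19412445829584588
[-0.0231693   3.67571476  0.64159411]
```

>>> jog_arm(rows="0 1.84 0.22 0 0 0 1; 0 1.84 0.42 0 0 0 1; 0 0 0 0 0 0 1; 0 0 0 0 0 0 1; 0 0 0 0 0 0 1")

```text
time: 23.02
position: [0.642, 0.2112, 0.292]
tool_rot: [2.411, 2.009, 0.01]
ft_force: [6.2, 4.1, 0.5]
grip_width: 0.2
grip_force: 30.0
```

```bash
python3 - <<'E'
from plan import *
p,M,psi=now()
off=np.array([.4013,.2549,.1075])-np.r_[X*(-.119),.143]
q=p-off; xx=q[:2]@X; print('lid angle est',np.arctan2(q[2]-.14,.075-xx),'r',np.hypot(q[2]-.14,.075-xx))
E
```

```text
t 23.02 pos [0.642  0.2112 0.292 ] psi 1.389 tilt 0.0071 w 0.200 gf 30.0 F [6.2 4.1 0.5] q1 -0.57 q7 -0.47
lid angle est 1.8344255796711613 r 0.19418118507040927
```

>>> jog_arm(rows="0 0 0 0 0 0 0; 0 0 0 0 0 0 0; 0 0 0 0 0 0 0; 0 0 -3 0 0 0 0; 0 0 -5 0 0 0 0")

```text
time: 23.65
position: [0.6384, 0.2097, 0.3692]
tool_rot: [-2.413, -2.009, 0.008]
ft_force: [1.4, -0.1, 0.5]
grip_width: 0.49
grip_force: 0.0
```

```bash
python3 - <<'E'
from plan import *
p,M,psi=now()
p=np.array([.642,.2112,.37])
go([([.600,.08,.33],1.2),([.508,-.185,.22],.84)],pos=p,M=Rd(psi))
# lid angle from scene: red sheet check
E
```

```text
t 23.65 pos [0.6384 0.2097 0.3692] psi 1.388 tilt 0.0051 w 0.490 gf 0.0 F [ 1.4 -0.1  0.5] q1 -0.56 q7 -0.47
-4.55 -0.58 1.33 0.000 0.000 0.063
-4.58 -0.30 1.33 0.000 0.000 0.063
-4.59 -0.01 1.33 0.000 0.000 0.063
-- [0.6  0.08 0.33] 1.2
-4.67 0.17 1.83 0.000 0.000 0.060
-4.65 0.45 1.83 0.000 0.000 0.060
-4.62 0.73 1.83 0.000 0.000 0.060
-4.57 1.00 1.83 0.000 0.000 0.060
-4.50 1.28 1.83 0.000 0.000 0.060
-4.41 1.54 1.83 0.000 0.000 0.060
-- [ 0.508 -0.185  0.22 ] 0.84
```

>>> jog_arm(rows="-4.55 -0.58 1.3 0 0 0.063 -1; -4.58 -0.3 1.3 0 0 0.063 -1; -4.59 0 1.3 0 0 0.063 -1; -4.67 0.17 1.8 0 0 0.06 -1; -4.65 0.45 1.8 0 0 0.06 -1")

```text
time: 24.28
position: [0.566, -0.0109, 0.295]
tool_rot: [2.697, 1.612, -0.0]
ft_force: [0.3, -0.1, -0.2]
grip_width: 0.957
grip_force: 0.0
```

>>> jog_arm(rows="-4.62 0.73 1.8 0 0 0.06 -1; -4.57 1 1.8 0 0 0.06 -1; -4.5 1.28 1.8 0 0 0.06 -1; -4.41 1.54 1.8 0 0 0.06 -1; 0 0 0 0 0 0 -1")

```text
time: 24.9
position: [0.5023, -0.1905, 0.2224]
tool_rot: [-2.874, -1.268, 0.005]
ft_force: [0.1, 1.1, -0.1]
grip_width: 1.003
grip_force: 0.0
```

```bash
python3 - <<'E'
from plan import *
t=cam('top','t6.png');s=cam('scene','s6.png');w=cam('wrist','w6.png');now()
for n,d in (('wrist',w),('top0',load('top0.png')),('scene',s),('sc0',load('scene0.png'))):
    h=cv2.cvtColor(d['img'],cv2.COLOR_BGR2HSV);m=((h[...,0]>98)&(h[...,0]<125)&(h[...,1]>120)&(h[...,2]>40)).astype(np.uint8)
    N,l,st,c=cv2.connectedComponentsWithStats(m)
    for i in range(1,N):
        if st[i,4]>30: print(n,st[i],c[i].round(1),at(d,*c[i],.084).round(4))
print('predicted tin top in scene0',proj(load('scene0.png'),[.5068,-.185,.084]),'wrist',proj(w,[.5068,-.185,.084]),proj(w,[.5068,-.185,.1]))
# lid angle: handle in top & scene
for T in (1.7,1.833,1.97):
    P=cw(.075-.194*np.cos(T),0,.14+.194*np.sin(T)); print(T,proj(t,P).round(1),proj(s,P).round(1))
tl=cv2.resize(t['img'][130:240,150:280],(390,330),interpolation=cv2.INTER_CUBIC);wl=cv2.resize(w['img'],(400,300));sl=cv2.resize(s['img'][90:230,230:370],(330,330),interpolation=cv2.INTER_CUBIC)
cv2.imwrite('pics/m.png',np.vstack([np.hstack([tl,sl]),np.hstack([wl[:270],np.zeros((270,320,3),np.uint8)])]))
E
```

```text
t 25.05 pos [ 0.506  -0.1848  0.2237] psi 0.841 tilt 0.0009 w 1.001 gf 0.0 F [-0.7 -0.4  1. ] q1 -0.25 q7 -0.39
wrist [233 151  47  29 661] [254.8 162.6] [ 0.5143 -0.1738  0.084 ]
top0 [344 188  19  18 189] [352.3 196.7] [ 0.5053 -0.1836  0.084 ]
scene [ 314   18   41   51 1513] [333.2  42.5] [-0.1683  0.8065  0.084 ]
scene [157 222  19  14 139] [166.2 229.5] [ 0.515  -0.1854  0.084 ]
scene [163 247  16   7  40] [170.8 250.8] [ 0.589 -0.198  0.084]
sc0 [ 314   18   35   51 1050] [328.8  41.5] [-0.185   0.7945  0.084 ]
sc0 [157 222  19  14 159] [166.  229.5] [ 0.5146 -0.1859  0.084 ]
sc0 [163 247  16   7  39] [171.  250.8] [ 0.5892 -0.1975  0.084 ]
predicted tin top in scene0 [165.35460851 227.39745821] wrist [256.48931661 174.30854193] [256.52266295 177.82273979]
1.7 [205.2 134.3] [314.1 135.7]
1.833 [207.4 124.5] [317.9 143.7]
1.97 [209.9 115.7] [321.5 153. ]
```

View pics/m.png

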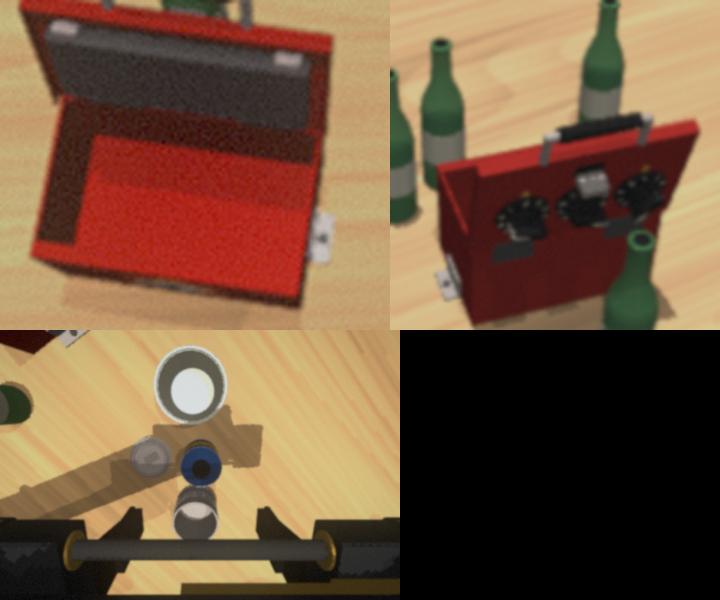

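The picture shows the lid open, with the handle at scene (321,144) against a predicted (318,144) for 1.83 rad. The tin top in the wrist view is at (257,174), as predicted, and the can lies clear below the left finger. I'm going down on the tin.

>>> jog_arm(rows="0 0 4.9 0 0 0 -1; 0 0 4.9 0 0 0 -1; 0 0 4.9 0 0 0 -1; 0 0 3 0 0 0 -1; 0 0 1.8 0 0 0 -1", force=25)

```text
time: 25.68
position: [0.5058, -0.1839, 0.0271]
tool_rot: [-2.866, -1.285, 0.002]
ft_force: [-0.4, 0.1, 0.7]
grip_width: 0.999
grip_force: 0.0
```

>>> jog_arm(rows="0 0 0 0 0 0 -1; 0 0 0 0 0 0 0; 0 0 0 0 0 0 0; 0 0 0 0 0 0 0; 0 0 0 0 0 0 0")

```text
time: 26.3
position: [0.5065, -0.1861, 0.0292]
tool_rot: [2.868, 1.28, 0.003]
ft_force: [0.5, -1.2, 1.2]
grip_width: 0.678
grip_force: 25.0
```

```bash
python3 - <<'E'
from plan import *
now()
E
```

```text
t 26.30 pos [ 0.5065 -0.1861  0.0292] psi 0.840 tilt 0.0020 w 0.678 gf 25.0 F [ 0.5 -1.2  1.2] q1 -0.20 q7 -0.29
```

>>> jog_arm(rows="0 0 -3 0 0 0 0; 0 0 -5 0 0 0 0; 0 0 -5 0 0 0 0; 0 0 -5 0 0 0 0; 0 0 0 0 0 0 0")

```text
time: 26.92
position: [0.5078, -0.1867, 0.2123]
tool_rot: [2.865, 1.279, 0.01]
ft_force: [-0.1, 0.2, -3.5]
grip_width: 0.687
grip_force: 25.0
```

```bash
python3 - <<'E'
from plan import *
go([(cw(-.003,0,.21),2.96)],ang=.18)
E
```

```text
t 26.93 pos [ 0.5078 -0.1867  0.2123] psi 0.840 tilt 0.0074 w 0.687 gf 25.0 F [-0.1  0.2 -3.5] q1 -0.25 q7 -0.38
2.51 -2.21 0.02 0.001 0.000 -0.177
2.86 -1.74 0.02 0.001 0.000 -0.177
3.12 -1.21 0.02 0.001 0.000 -0.177
3.29 -0.64 0.02 0.001 0.000 -0.177
3.35 -0.05 0.02 0.001 0.000 -0.177
3.31 0.54 0.02 0.001 0.000 -0.177
3.16 1.11 0.02 0.001 0.000 -0.177
2.92 1.65 0.02 0.001 0.000 -0.177
2.58 2.14 0.02 0.001 0.000 -0.177
2.16 2.56 0.02 0.001 0.000 -0.177
1.68 2.90 0.02 0.001 0.000 -0.177
1.15 3.15 0.02 0.001 0.000 -0.177
-- [0.5115 0.2152 0.21  ] 2.96
```

>>> jog_arm(rows="2.51 -2.21 0 0 0 -0.177 0; 2.86 -1.74 0 0 0 -0.177 0; 3.12 -1.21 0 0 0 -0.177 0; 3.29 -0.64 0 0 0 -0.177 0; 3.35 -0.05 0 0 0 -0.177 0")

```text
time: 27.55
position: [0.5054, -0.0173, 0.2062]
tool_rot: [-2.035, -2.39, 0.004]
ft_force: [-0.1, -0.3, -2.4]
grip_width: 0.682
grip_force: 25.0
```

>>> jog_arm(rows="3.31 0.54 0 0 0 -0.177 0; 3.16 1.11 0 0 0 -0.177 0; 2.92 1.65 0 0 0 -0.177 0; 2.58 2.14 0 0 0 -0.177 0; 2.16 2.56 0 0 0 -0.177 0")

```text
time: 28.18
position: [0.5067, 0.1498, 0.206]
tool_rot: [-0.816, -3.03, 0.004]
ft_force: [0.4, -0.8, -3.9]
grip_width: 0.681
grip_force: 25.0
```

>>> jog_arm(rows="1.68 2.9 0 0 0 -0.177 0; 1.15 3.15 0 0 0 -0.177 0; 0 0 0 0 0 0 0; 0 0 0 0 0 0 0")

```text
time: 28.68
position: [0.5078, 0.215, 0.2067]
tool_rot: [-0.281, -3.127, 0.004]
ft_force: [0.9, -0.3, -2.9]
grip_width: 0.68
grip_force: 25.0
```

```bash
python3 - <<'E'
from plan import *
go([(cw(-.003,0,.034),2.96)],step=.04)
E
```

```text
t 28.68 pos [0.5078 0.215  0.2067] psi 2.962 tilt 0.0035 w 0.680 gf 25.0 F [ 0.9 -0.3 -2.9] q1 -0.63 q7 0.96
-0.08 0.03 3.45 -0.001 -0.000 0.000
-0.08 0.03 3.45 -0.001 -0.000 0.000
-0.08 0.02 3.45 -0.001 -0.000 0.000
-0.08 0.02 3.45 -0.001 -0.000 0.000
-0.07 0.02 3.45 -0.001 -0.000 0.000
-- [0.5115 0.2152 0.034 ] 2.96
```

>>> jog_arm(rows="-0.08 0 3.4 0 0 0 0; -0.08 0 3.4 0 0 0 0; -0.08 0 3.4 0 0 0 0; -0.08 0 3.4 0 0 0 0; -0.07 0 2.5 0 0 0 0")

```text
time: 29.3
position: [0.5116, 0.2131, 0.0454]
tool_rot: [-0.284, -3.127, 0.003]
ft_force: [0.3, -0.4, -2.8]
grip_width: 0.685
grip_force: 25.0
```

>>> jog_arm(rows="0 0 0.7 0 0 0 0; 0 0 0 0 0 0 0; 0 0 0 0 0 0 0")

```text
time: 29.68
position: [0.5134, 0.2157, 0.0418]
tool_rot: [0.28, 3.127, 0.002]
ft_force: [0.0, 0.4, -2.6]
grip_width: 0.686
grip_force: 25.0
```

```bash
python3 - <<'E'
from plan import *
p,M,psi=now();d=p[:2]-CH;print('chest xy',d@X,d@Y)
E
```

```text
t 29.68 pos [0.5134 0.2157 0.0418] psi 2.963 tilt 0.0023 w 0.686 gf 25.0 F [ 0.   0.4 -2.6] q1 -0.61 q7 0.99
chest xy -0.0012563608613254617 0.0007981249637368792
```

>>> jog_arm(rows="0 0 0.4 0 0 0 0; 0 0 0.3 0 0 0 0; 0 0 0.2 0 0 0 0; 0 0 0 0 0 0 0; 0 0 0 0 0 0 0")

```text
time: 30.3
position: [0.5124, 0.2156, 0.0322]
tool_rot: [0.279, 3.129, 0.0]
ft_force: [-2.0, -0.5, 6.2]
grip_width: 0.684
grip_force: 25.0
```

The tin is on the floor (force changed by about +9 N), so I'm releasing it.

>>> jog_arm(rows="0 0 -0.1 0 0 0 -1; 0 0 0 0 0 0 -1; 0 0 0 0 0 0 -1; 0 0 -2 0 0 0 -1; 0 0 -4 0 0 0 -1")

```text
time: 30.92
position: [0.5109, 0.2149, 0.0913]
tool_rot: [-0.278, -3.126, 0.004]
ft_force: [-0.4, 0.1, -0.8]
grip_width: 0.997
grip_force: 0.0
```

>>> jog_arm(rows="0 0 -5 0 0 0 -1; 0 0 -5 0 0 0 -1; 0 0 -5 0 0 0 -1; 3 0 -5 0 0 0 -1; 0 0 0 0 0 0 -1")

```text
time: 31.55
position: [0.4836, 0.223, 0.2975]
tool_rot: [0.275, 3.123, 0.009]
ft_force: [0.3, 0.5, -0.1]
grip_width: 0.999
grip_force: 0.0
```

>>> jog_arm(rows="0 0 0 0 0 0 -1; 0 0 0 0 0 0 -1; 0 0 0 0 0 0 -1; 0 0 0 0 0 0 -1")

```text
time: 32.05
position: [0.4828, 0.2206, 0.2917]
tool_rot: [-0.279, -3.128, 0.001]
ft_force: [0.2, 0.2, -0.5]
grip_width: 1.0
grip_force: 0.0
```

```bash
python3 - <<'E'
from plan import *
now()
w=cam('wrist','w9.png');s=cam('scene','s9.png')
h=cv2.cvtColor(w['img'],cv2.COLOR_BGR2HSV);m=((h[...,0]>98)&(h[...,0]<125)&(h[...,1]>120)&(h[...,2]>30)).astype(np.uint8)
N,l,st,c=cv2.connectedComponentsWithStats(m)
for i in range(1,N):
    if st[i,4]>30: P=at(w,*c[i],.09);d=P[:2]-CH;print(st[i],c[i],'chest',d@X,d@Y)
# handle: dark centroid in scene near predicted, before vs after
s6=load('s6.png');print('scene diff near lid',cv2.absdiff(s['img'],s6['img'])[130:160,290:350].mean())
for nm,b in dict(tub=(185,215,225,265),food=(125,205,155,250)).items():
    x0,y0,x1,y1=b;print(nm,cv2.absdiff(s['img'],load('scene0.png')['img'])[y0:y1,x0:x1].mean())
E
```

```text
t 32.05 pos [0.4828 0.2206 0.2917] psi 2.963 tilt 0.0014 w 1.000 gf 0.0 F [ 0.2  0.2 -0.5] q1 -0.65 q7 0.92
[236 167  40  38 844] [255.6457346  184.27014218] chest -0.007300587777305211 0.00018321895105183924
scene diff near lid 4.533333333333333
tub 5.763833333333333
food 5.249876543209877
```

The tin stands at about chest (-0.004, 0), upright and released. The lid and the neighbouring things have not moved.

```bash
python3 -c "
from bench import ticket
print(ticket.close_job())"
```

```text
the job is handed in; nothing more can be done
None
```

The job is handed in at about 32 s; hand-in returned no verdict. By my readings the dials are at 4-7-2, the bolt is fully back, the lid stands at about 105°, the blue tin is upright and released on the chest floor, and nothing else appears to have moved.

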